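# Level the sample board with a wooden wedge

### The arm

A 6-joint arm with a two-finger parallel gripper is mounted at the origin on the work surface. World frame = base frame: x ahead of the robot, y to its left, z up, the work surface at z = 0. Lengths are in m, angles in rad, forces in N, time in s.
With the tool pointing down it reaches from about 0.4 to 0.925 m from the base axis. Payload 12.5 kg.
Tool frame: the origin (TCP) lies at the very end of the fingers, on their centre line; the grasp point (between the pads) lies 19 mm behind it; z points along the fingers, y is the line along which they close (so a half turn about z gives the same grasp; the last joint's range is limited). The gripper opens to 95 mm and grips with 3 to 60 N. Pads are 20 mm wide; open, the fingers measure 119 mm over their backs; the gripper's body (75 mm by 180 mm) begins 59 mm behind the grasp point.
Start: joints at [-1.381, 0.491, 1.559, -0, 1.092, -0.106], TCP at [0.182, -0.598, 0.215] pointing down, gripper open.
Joint ranges: [-3.1, 3.1], [-0.84, 2.19], [0.05, 2.79], [-1.13, 4.28], [0.06, 2.93], [-2.69, 2.69]. Speed limits (rad/s): [2.22, 2.22, 2.79, 3.14, 3.14, 3.14].

### API

Orientations are given as a unit quaternion [w, x, y, z].
In Python, from station import telemetry, optics, ticket gives the robot as it stands.
- The arm moves only by the tool play_rows, never from a script. Its argument "commands" is a list of rows, each a list of 3 entries, a list of its own where there are three numbers: the turn, a rotation vector about the tool's x, y, z in degrees, then the shift along the tool's x, y, z in cm, then the opening, from 0 (shut) to 1 (fully open). A call has exactly 5 rows; each row is the pose to reach, as a shift and turn from the pose commanded when the call began, along the tool's axes at that moment; what a row does not reach only later rows make up. A row lasts 1/10 s, in which the tool goes at most 50 mm and 8.59 degrees, less where a joint would pass 70% of its speed; a pose out of reach is approached as far as the arm can. A call with a gripper value outside its range is refused whole. The fingers move at their own pace and stop on an object; "squeeze" is the grip in N (left out, the last holds). Time passes only in rows, so rows that repeat a pose let the fingers close, or fill a call up. It gives the time, the measured TCP pose, the force, the opening and the grip force at its end, in the units of the state.
- telemetry.observe(): the state, without advancing time (a new reading comes with each control period).
- optics.grab_frame(name): name is "scene" or "top" or "wrist"; returns the picture (480x640x3 uint8, blue, green, red); there is no depth.
- optics.camera_params(name): a dict with "fx", "fy", "cx", "cy" (pixels), "R" (3x3) and "t" (3): a world point X has camera coordinates R X + t. Camera axes: x right, y down, z forward; pixel columns grow to the right and rows downward; lengths in m; the calibration is good to about 2 mm. A picture is of the moment at which its call begins: read the wrist's pose just before it. camera_params takes no time and is no camera call; for the wrist camera it gives the pose at the moment of the call.
- ticket.close_job(): hands the job in; it is judged then, once.
The state is a dict: "time": time; "q": joint angles; "qd": joint speeds; "joint_torque": joint torques, N m; "tool_pos": TCP position; "tool_rot": TCP orientation; "contact_force": force on the tool from outside, world axes, zero at the start; "ft_torque": the same for the moment, N m; "opening": finger opening in m; "gripper_force": force on a finger pad.
Only numpy, scipy, OpenCV 4.12 (cv2) and the standard library are available. Lean on these libraries where they do the work, as an engineer would, in place of code of your own. Each camera call takes 0.05 s, during which the arm holds its last target. There are 200 camera calls.

### The job

The square sample board on the paint bench has one low corner, the one facing the robot. Take the wooden wedge that is thick enough for the job (not the thin one) and push it, thin end first, under the low corner until the bubble of the spirit level on the board stands centred between its two lines; then let go, leaving the wedge lying flat on the bench and carrying the corner. Let the wedge do the lifting: do not press or lift the board itself with the hand.

Things in the scene. Friction and masses are not known exactly. Their poses are not given: they have to be found in the camera images.
- thick_wedge_grip (a point): The thick wedge: pale wood, 160 mm long, 40 wide, sloping from 30 mm high at the thick end to 3 at the thin end, 80 g, lying flat. This point: on its middle line, 35 mm from the thick end (125 from the thin end), 12 mm up (wedge 24 mm high here); grasped across its width here, the fingers stay clear of the board. x points to the thin end, y across, z up.
- thin_wedge_grip (a point): The thin wedge, a bystander too thin for the job: same wood, length and width (160 x 40 mm), but only 11 mm high at its thick end and 3 mm at its thin end. This point: on its middle line, 35 mm from the thick end, half-way up; x points to its thin end, z up.
- low_corner (a point): Mid underside of the steel bar (8 mm round, 46 long) under the board's low corner, which faces the robot; 7 mm above the bench at the start, 18 when level. x points inwards along the board's diagonal: the way to push (free for 115 mm); y across. Board: white 212 mm square, corners clipped, 12 mm thick, 4 mm beyond the bar; the spirit level on it starts 41 mm inwards, top 60 mm above the bench.
- board (a joint): Tilt of the board (0.9 kg, rocks on two feet 161 mm inwards of the bar): -0.07 rad at the start (corner down), 0 level, positive too high. It sinks back unless the wedge carries it (2 N); the wedge stays where left. Bubble (18 mm, lines 27 mm apart) moves 2 mm per 0.01 rad. Thick wedge: thin end meets the bar 22 mm past it, level at 90 mm past it, 10 mm of push = 0.0105 rad.
Not all that is in view belongs to the job. Leave any pink look-alike of the part that bears thick_wedge_grip alone.

How it is judged:
By the outcome, as a careful person would: the job done as asked, in the order asked, and still so for the second after the job is handed in, with the robot touching nothing.
It also fails if it takes over 42 s, if anything falls off the work surface, if the arm or the gripper's body presses on something with over 40 N, if the wrist force passes 120 N, or if a joint passes its speed limit or range.

## Working session

There is one attempt and no reset: what is moved stays moved. The work goes in short steps, Python scripts to look and compute and a tool call to move; the robot and the scene stay as the last step left them, time stands still between calls to the robot, and variables do not carry over. Pictures are saved under pics/ and viewed, at most 10 in all, crops included, and the job is handed in when it is done.

Besides the shell and the picture viewer there is one more tool, called by a JSON object that holds its "fn" and its "kwargs", one argument or row to a line. play_rows: Moves the arm, as the interface text tells. Its arguments: {"type":"object","properties":{"commands":{"type":"array","items":{"type":"array"}},"squeeze":{"type":"number"}},"required":["commands"]}

```bash
mkdir -p pics; python3 - <<'E'
from station import telemetry, optics
import cv2
s=telemetry.observe();print(s['time'],s['tool_pos'],s['tool_rot'],s['opening'])
for n in('scene','top'):
    cv2.imwrite(f'pics/{n}0.png',optics.grab_frame(n)); p=optics.camera_params(n);print(n,p)
E
```

```text
0.0 [ 0.18216873 -0.59760941  0.21407556] [-5.39229161e-04  9.89081863e-01  1.47366135e-01 -1.99635054e-05] 0.09495793577754114
scene {'fx': 524.4540137485553, 'fy': 524.4540137485553, 'cx': 324.8466264129973, 'cy': 241.0925719291279, 'R': array([[ 0.45655009,  0.8896923 , -0.00310341],
       [ 0.75736178, -0.3904697 , -0.52338948],
       [-0.46686738,  0.23660311, -0.85208792]]), 't': array([-0.25180693, -0.37788128,  1.33839877])}
top {'fx': 548.3293120685955, 'fy': 548.3293120685955, 'cx': 320.6063050091039, 'cy': 240.09649609608232, 'R': array([[ 0.12393148, -0.99228477, -0.0034524 ],
       [-0.96719693, -0.12001918, -0.22388723],
       [ 0.22174554,  0.03108582, -0.97460894]]), 't': array([-0.05961066,  0.53393314,  0.87936427])}
```

View pics/top0.png

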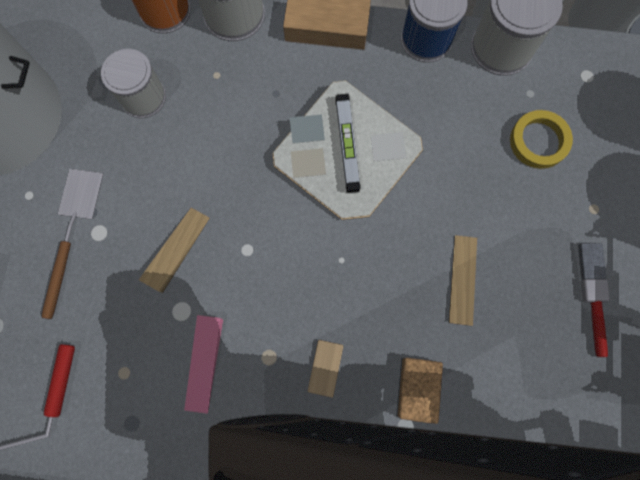

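View pics/scene0.png

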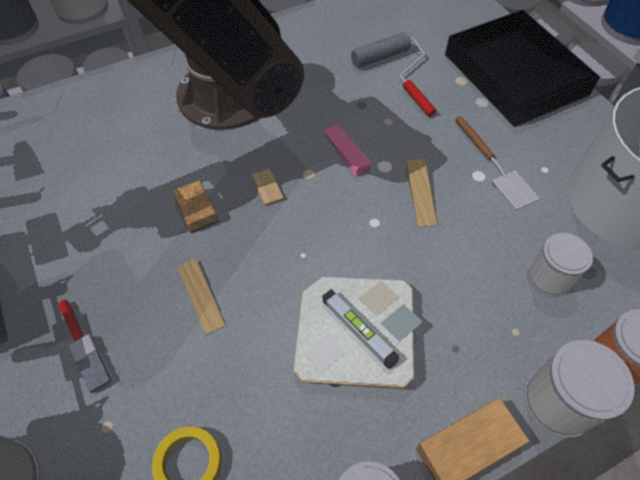

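The top view shows the board's low corner at about (350,217). These could be taken for the thick wedge:
- pale wedge A: top (175,250), scene (421,193)
- pale wedge B: top (463,280), scene (200,296)
- pink look-alike: top (205,363)
- short pale block: top (326,368)

One close crop montage should tell A from B.

```bash
python3 - <<'E'
import cv2,numpy as np
s=cv2.imread('pics/scene0.png');t=cv2.imread('pics/top0.png')
c=[s[145:240,370:480],s[250:345,150:260],t[200:295,125:235],t[230:325+10,410:520][:95]]
c=[cv2.resize(i,(400,300),interpolation=cv2.INTER_CUBIC) for i in c]
cv2.imwrite('pics/m1.png',np.vstack([np.hstack(c[:2]),np.hstack(c[2:])]))
E
```

```text
(no output)
```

View pics/m1.png

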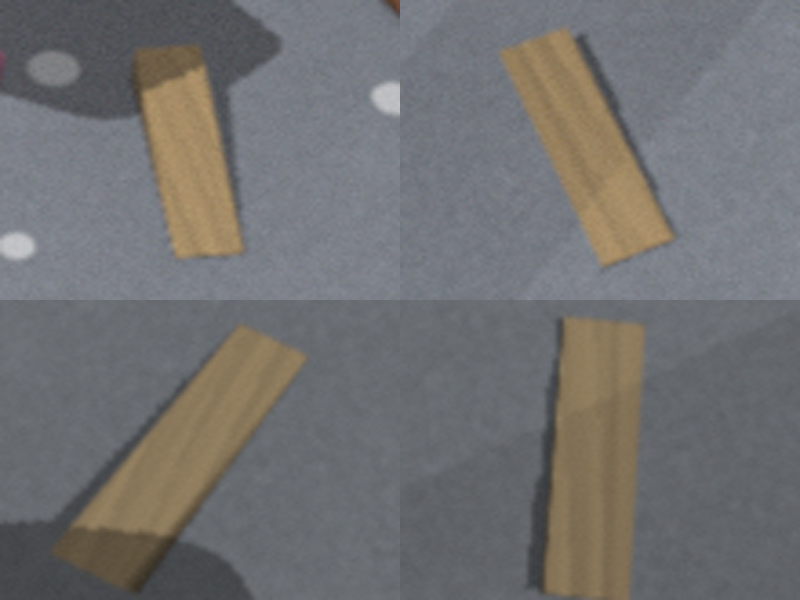

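The lower-left crop (A) shows a side face that widens toward its robot-side end, so A looks thick. I'll check the heights by triangulating the end corners across both views.

```bash
cat > h.py <<'E'
import numpy as np
from station import optics
P={n:optics.camera_params(n) for n in('scene','top')}
def ray(p,uv):
    d=p['R'].T@np.array([(uv[0]-p['cx'])/p['fx'],(uv[1]-p['cy'])/p['fy'],1]);return -p['R'].T@p['t'],d/np.linalg.norm(d)
def plane(p,uv,z):
    c,d=ray(p,uv);return c+d*(z-c[2])/d[2]
def tri(a,b):
    A=0;r=0
    for n,uv in(('scene',a),('top',b)):
        c,d=ray(P[n],uv);M=np.eye(3)-np.outer(d,d);A=A+M;r=r+M@c
    return np.linalg.solve(A,r)
def proj(p,X):
    c=p['R']@X+p['t'];return np.array([p['fx']*c[0]/c[2]+p['cx'],p['fy']*c[1]/c[2]+p['cy']])
E
python3 - <<'E'
from h import *
import cv2
np.set_printoptions(precision=4,suppress=True)
S=lambda x,y,ox,oy:(ox+x*.275-.36,oy+y*95/300-.34)
# name, scene crop px, top crop px
pts={'A':[((200,45),(52,250)),((135,50),(135,290)),((243,252),(240,25)),((178,258),(306,57))],
'B':[((168,28),(145,292)),((100,50),(230,300)),((275,237),(163,17)),((200,266),(243,24))]}
o={'A':((370,145),(125,200)),'B':((150,250),(410,230))}
for k,l in pts.items():
    for a,b in l: print(k,tri(S(*a,*o[k][0]),S(*b,*o[k][1])))
# wood masks
for n in('scene','top'):
    im=cv2.imread(f'pics/{n}0.png');h=cv2.cvtColor(im,cv2.COLOR_BGR2HSV)
    m=cv2.inRange(h,(8,70,30),(25,255,255))
    for c in cv2.findContours(m,0,1)[0]:
        if 800<cv2.contourArea(c)<4000: print(n,cv2.approxPolyDP(c,4,True)[:,0].tolist())
    m=cv2.inRange(h,(0,0,120),(179,50,255)) if n=='top' else cv2.inRange(h,(20,0,150),(80,60,255))
    for c in cv2.findContours(m,0,1)[0]:
        if 4000<cv2.contourArea(c)<40000: print('board?',n,cv2.approxPolyDP(cv2.convexHull(c),2,True)[:,0].tolist())
E
```

```text
A [0.4361 0.3131 0.0301]
A [0.4203 0.2726 0.0286]
A [ 0.5824  0.2547 -0.0004]
A [ 0.568   0.2187 -0.0025]
B [ 0.4306 -0.2344  0.0078]
B [ 0.4309 -0.274   0.0116]
B [ 0.5903 -0.2339  0.    ]
B [ 0.5906 -0.2748  0.001 ]
scene [[216, 441], [198, 427], [172, 431], [154, 453], [154, 479], [168, 479], [164, 460], [177, 442], [188, 438], [202, 441], [209, 453], [199, 479], [215, 479], [221, 460]]
scene [[193, 260], [178, 267], [207, 333], [224, 324]]
scene [[200, 181], [173, 191], [191, 230], [216, 220]]
scene [[408, 161], [418, 225], [435, 224], [424, 160]]
board? scene [[305, 289], [321, 278], [405, 282], [411, 290], [411, 377], [404, 384], [317, 380], [300, 376], [294, 366]]
top [[403, 359], [398, 415], [437, 422], [441, 363]]
top [[319, 341], [309, 391], [332, 395], [341, 346]]
top [[455, 236], [449, 320], [472, 324], [476, 239]]
top [[195, 210], [186, 214], [140, 280], [162, 291], [208, 218]]
top [[531, 111], [515, 124], [510, 144], [524, 163], [548, 167], [568, 153], [571, 131], [555, 113]]
top [[287, 1], [287, 40], [363, 48], [369, 0]]
top [[132, 0], [143, 20], [156, 28], [176, 24], [187, 10], [187, 0]]
board? top [[333, 81], [347, 81], [421, 138], [422, 150], [369, 216], [339, 216], [274, 164], [273, 153], [290, 118]]
```

```bash
python3 - <<'E'
import cv2,numpy as np
s=cv2.imread('pics/scene0.png');t=cv2.imread('pics/top0.png')
a=cv2.resize(s[270:395,280:430],(480,400),interpolation=2);b=cv2.resize(t[75:225,265:430],(320*1,291))
b=cv2.resize(t[75:225,265:430],(440,400),interpolation=2);a=cv2.resize(a,(360,300));b=cv2.resize(b,(440,400))
o=np.zeros((400,800,3),np.uint8);o[:300,:360]=a;o[:,360:]=b
cv2.imwrite('pics/b1.png',o)
E
```

```text
(no output)
```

View pics/b1.png

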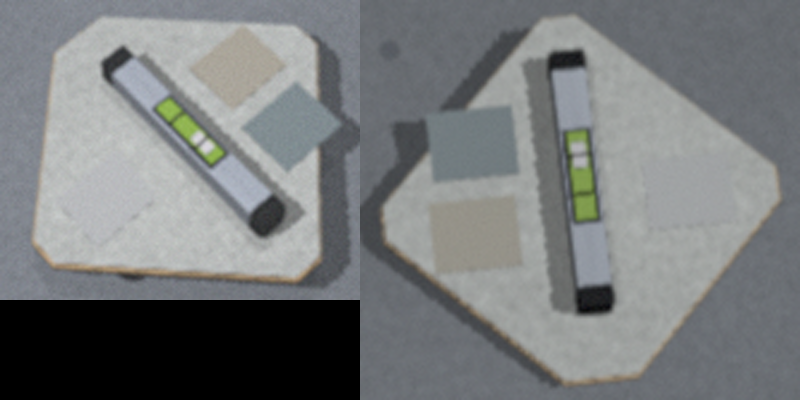

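Triangulation gives a thick-end height of about 30 mm for A and about 10 mm for B, so A is the thick wedge. Its thick end is at (0.428,0.293) and its thin end at (0.575,0.237). The crop shows the board with its clipped front corner at top pixels (342,218)-(369,216), and the bubble pushed to the far end of the level. Next I'll measure the board.

```bash
python3 - <<'E'
from h import *
np.set_printoptions(precision=4,suppress=True)
c=[((323.8,277.1),(342,218.6)),((302.9,291.7),(369.3,216)),((293.8,371),(422,150)),((301.7,381),(421,138)),((403.8,281.3),(275.5,165.4)),((412.5,286.7),(273.6,152.6)),((413,379),(334.4,81.8)),((405,387),(346.4,80.6))]
X=np.array([tri(*i) for i in c]);print(X)
f,r,l,b=[X[i:i+2].mean(0) for i in(0,2,4,6)]
print('front',f,'back',b,'fb ang',np.degrees(np.arctan2(*(b-f)[1::-1])),'lr',np.degrees(np.arctan2(*(l-r)[1::-1]))-90,np.linalg.norm(b-f),np.linalg.norm(l-r))
for n,z in(('top',.05),):
    print([plane(P[n],u,z) for u in((342.6,96.8),(353,186.8))])
X1=tri((280+120*.4167,270+57*.4167),(353,186.8));X2=tri((280+265*.4167,270+213*.4167),(342.6,96.8));print('level',X1,X2,np.degrees(np.arctan2(*(X2-X1)[1::-1])))
E
```

```text
[[ 0.5922 -0.0243  0.0159]
 [ 0.6026 -0.0741  0.0162]
 [ 0.7391 -0.1579  0.0219]
 [ 0.7621 -0.1536  0.0233]
 [ 0.6759  0.109   0.0235]
 [ 0.6969  0.1147  0.0321]
 [ 0.8509  0.0198  0.0338]
 [ 0.8563 -0.0013  0.0344]]
front [ 0.5974 -0.0492  0.0161] back [0.8536 0.0092 0.0341] fb ang 12.848772545781895 lr 13.49533890429359 0.2634008928035242 0.27525414976037277
[array([0.8136, 0.0005, 0.05  ]), array([ 0.6428, -0.0378,  0.05  ])]
level [ 0.6439 -0.0371  0.0476] [ 0.8081 -0.0015  0.059 ] 12.255620705493921
```

The push direction is about 12.7°, with the bar at about (0.601,-0.048). First I'll move toward wedge A by way of a safe waypoint.

{"fn": "play_rows", "kwargs": {
  "commands": [
    [[0, 0, 4], [4, -2.7, 0], 1],
    [[0, 0, 8], [8, -5.4, 0], 1],
    [[0, 0, 12], [12, -8.1, 0], 1],
    [[0, 0, 16], [16, -10.8, 0], 1],
    [[0, 0, 20], [20, -13.5, 0], 1]
  ]
}}

```text
time: 0.6
tool_pos: [0.335, -0.4087, 0.2145]
tool_rot: [-0.0, 1.0, -0.028, -0.0]
contact_force: [0.9, -0.2, -0.6]
opening: 0.0951
gripper_force: 0.0
```

```bash
cat > go.py <<'E'
import sys,numpy as np
from scipy.spatial.transform import Rotation as R
from station import telemetry
def go(x,y,z,yaw):
    s=telemetry.observe();w=s['tool_rot'];T=R.from_quat([w[1],w[2],w[3],w[0]])
    G=R.from_euler('z',yaw,degrees=True)*R.from_euler('x',180,degrees=True)
    print('t',round(s['time'],2),'pos',s['tool_pos'].round(4),'F',np.round(s['contact_force'],1),'op',round(s['opening'],4),'gf',s['gripper_force'],'q6',round(s['q'][5],2))
    print('turn',(T.inv()*G).as_rotvec(degrees=True).round(2),'shift cm',(100*T.inv().apply(np.array([x,y,z])-s['tool_pos'])).round(2))
if __name__=='__main__': go(*map(float,sys.argv[1:5]))
E
python3 go.py .5 -.2 .2 -20.9
```

```text
t 0.6 pos [ 0.335  -0.4087  0.2145] F [ 0.9 -0.2 -0.6] op 0.0951 gf 0.0 q6 0.62
turn [-1.000e-02  1.000e-02  1.766e+01] shift cm [ 15.3  -21.77   1.45]
```

{"fn": "play_rows", "kwargs": {
  "commands": [
    [[0, 0, 3.5], [2.8, -3.9, 0], 1],
    [[0, 0, 7], [5.6, -7.8, 0], 1],
    [[0, 0, 10.5], [8.4, -11.7, 0], 1],
    [[0, 0, 14], [11.2, -15.6, 0], 1],
    [[0, 0, 17.7], [14, -19.5, 0], 1]
  ]
}}

```text
time: 1.1
tool_pos: [0.4853, -0.2214, 0.2146]
tool_rot: [0.0, 0.983, -0.181, -0.0]
contact_force: [0.3, -0.6, -0.1]
opening: 0.0952
gripper_force: 0.0
```

```bash
python3 go.py .42 .28 .2 -20.9
```

```text
t 1.1 pos [ 0.4853 -0.2214  0.2146] F [ 0.3 -0.6 -0.1] op 0.0952 gf 0.0 q6 1.38
turn [ 0.    0.01 -0.  ] shift cm [-23.98 -44.51   1.46]
```

{"fn": "play_rows", "kwargs": {
  "commands": [
    [[0, 0, 0], [-2, -4.4, 0], 1],
    [[0, 0, 0], [-4, -8.8, 0], 1],
    [[0, 0, 0], [-6, -13.2, 0], 1],
    [[0, 0, 0], [-8, -17.6, 0], 1],
    [[0, 0, 0], [-9.8, -22, 0], 1]
  ]
}}

```text
time: 1.6
tool_pos: [0.47, 0.0192, 0.2146]
tool_rot: [0.0, 0.984, -0.18, -0.0]
contact_force: [0.0, -0.8, -0.3]
opening: 0.0953
gripper_force: 0.0
```

{"fn": "play_rows", "kwargs": {
  "commands": [
    [[0, 0, 0], [-2, -4.4, 0], 1],
    [[0, 0, 0], [-4, -8.8, 0], 1],
    [[0, 0, 0], [-6, -13.2, 1], 1],
    [[0, 0, 0], [-8, -17.6, 2], 1],
    [[0, 0, 0], [-10, -22, 3], 1]
  ]
}}

```text
time: 2.1
tool_pos: [0.4545, 0.2605, 0.1842]
tool_rot: [0.0, 0.984, -0.18, 0.0]
contact_force: [1.3, -0.4, 0.1]
opening: 0.0951
gripper_force: 0.0
```

```bash
python3 - <<'E'
from h import *
from go import go
import cv2
np.set_printoptions(precision=4,suppress=True)
go(.461,.2805,.1,-20.9)
p=optics.camera_params('wrist');im=optics.grab_frame('wrist');cv2.imwrite('pics/w1.png',im)
print(p['fx'],proj(p,np.array([.461,.2805,.024])))
m=cv2.inRange(cv2.cvtColor(im,cv2.COLOR_BGR2HSV),(8,70,30),(25,255,255))
for c in cv2.findContours(m,0,1)[0]:
    if cv2.contourArea(c)>1500:
        q=cv2.approxPolyDP(c,6,True)[:,0];print(q.tolist());print([plane(p,u,0.0).round(4).tolist() for u in q])
E
```

```text
t 2.1 pos [0.4545 0.2605 0.1842] F [ 1.3 -0.4  0.1] op 0.0951 gf 0.0 q6 2.33
turn [ 0.   -0.    0.15] shift cm [-0.1  -2.1   8.42]
357.40417648419077 [299.7467 229.7659]
[[639, 197], [607, 206], [615, 286], [639, 285]]
[[0.3689, -0.0431, 0.0], [0.371, -0.0119, 0.0], [0.2827, -0.0054, 0.0], [0.2749, -0.0293, 0.0]]
[[280, 93], [277, 267], [318, 269], [322, 94]]
[[0.5836, 0.2533, -0.0], [0.4282, 0.3206, 0.0], [0.4111, 0.2814, 0.0], [0.569, 0.2172, 0.0]]
```

View pics/w1.png

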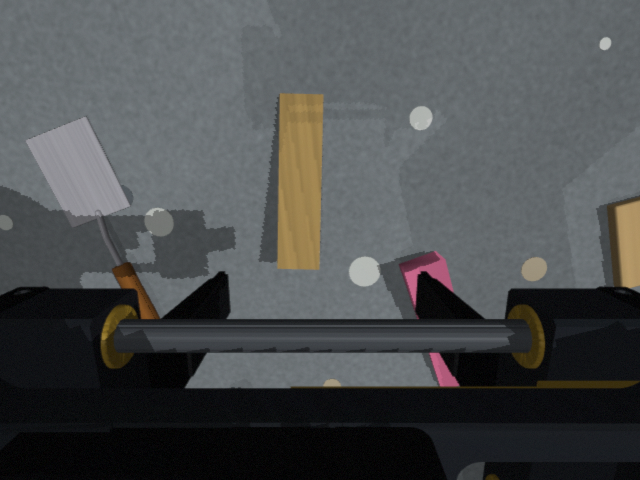

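The wrist view shows the thick wedge at (300,180), with its thick end at (277..318,268) and thin end at (280..322,93). The pink look-alike's nearest corner is at (400,265). I'll compute the grasp and the finger clearance to the pink one.

```bash
python3 - <<'E'
from h import *
from go import go
import cv2
np.set_printoptions(precision=4,suppress=True)
p=optics.camera_params('wrist')
k=[plane(p,u,.03) for u in((277,267.5),(318.5,269.5))];n=[plane(p,u,.003) for u in((279.5,93),(322.5,94))]
K=sum(k)/2;N=sum(n)/2;d=(N-K)[:2];L=np.linalg.norm(d);d/=L;yaw=np.degrees(np.arctan2(d[1],d[0]))
g=K[:2]+.035*d; print('K',K,'N',N,'L',L,'w',np.linalg.norm(k[0]-k[1]),np.linalg.norm(n[0]-n[1]),'yaw',yaw,'grip',g)
e=np.array([-d[1],d[0]])
for u in((400,265),(437,252),(450,290)):
    for z in(0,.03):
        X=plane(p,u,z)[:2]-g; print('pink',z,X@d,X@e)
go(*g,.004,yaw)
E
```

```text
K [0.4267 0.3003 0.03  ] N [0.5744 0.2408 0.003 ] L 0.15921265593629233 w 0.03950459396487301 0.039301233525415966 yaw -21.934776279009302 grip [0.4591 0.2872]
pink 0 -0.03859452688370028 -0.10395123833162638
pink 0.03 -0.029118210140287072 -0.09693587809024681
pink 0 -0.023687586114356517 -0.14082039377601951
pink 0.03 -0.01547654941719858 -0.1306756317728775
pink 0 -0.06491919889842517 -0.1588535646015878
pink 0.03 -0.05320848123131995 -0.1471781725671501
t 2.15 pos [0.4535 0.2656 0.1827] F [-3.5  2.2 -3.5] op 0.0952 gf 0.0 q6 2.33
turn [-0.03  0.08  1.33] shift cm [-0.21 -2.21 17.87]
```

{"fn": "play_rows", "kwargs": {
  "commands": [
    [[0, 0, 0.8], [0, -1.7, 1], 1],
    [[0, 0, 0.8], [0, -1.7, 5], 1],
    [[0, 0, 0.8], [0, -1.7, 9], 1],
    [[0, 0, 0.8], [0, -1.7, 13], 1],
    [[0, 0, 0.8], [0, -1.7, 15], 1]
  ]
}}

```text
time: 2.65
tool_pos: [0.4598, 0.2737, 0.0315]
tool_rot: [0.001, 0.982, -0.187, -0.002]
contact_force: [0.3, -0.0, 1.0]
opening: 0.0955
gripper_force: 0.0
```

{"fn": "play_rows", "kwargs": {
  "commands": [
    [[0, 0, 0], [0, 0, 0], 1],
    [[0, 0, 0], [0, 0, 0], 1],
    [[0, 0, 0], [0, 0, 0], 1],
    [[0, 0, 0], [0, 0, 0], 1],
    [[0, 0, 0], [0, 0, 0], 1]
  ]
}}

```text
time: 3.15
tool_pos: [0.4615, 0.2745, 0.0356]
tool_rot: [-0.0, 0.982, -0.187, 0.001]
contact_force: [-0.4, -1.1, -1.0]
opening: 0.0949
gripper_force: 0.0
```

```bash
python3 go.py .460 .2815 .004 -21.5
```

```text
t 3.15 pos [0.4615 0.2745 0.0356] F [-0.4 -1.1 -1. ] op 0.0949 gf 0.0 q6 2.36
turn [-0.07 -0.07 -0.05] shift cm [-0.4  -0.59  3.16]
```

{"fn": "play_rows", "kwargs": {
  "commands": [
    [[0, 0, 0], [-0.2, -0.6, 0], 1],
    [[0, 0, 0], [-0.4, -0.6, 1], 1],
    [[0, 0, 0], [-0.4, -0.6, 2], 1],
    [[0, 0, 0], [-0.4, -0.6, 2.8], 1],
    [[0, 0, 0], [-0.4, -0.6, 3.1], 1]
  ]
}}

```text
time: 3.65
tool_pos: [0.4591, 0.2811, 0.0022]
tool_rot: [0.001, 0.982, -0.187, -0.001]
contact_force: [-0.2, -0.5, -0.1]
opening: 0.0949
gripper_force: 0.0
```

{"fn": "play_rows", "kwargs": {
  "commands": [
    [[0, 0, 0], [0, 0, 0], 0.6],
    [[0, 0, 0], [0, 0, 0], 0.4],
    [[0, 0, 0], [0, 0, 0], 0.2],
    [[0, 0, 0], [0, 0, 0], 0.2],
    [[0, 0, 0], [0, 0, 0], 0.2]
  ],
  "squeeze": 30
}}

```text
time: 4.15
tool_pos: [0.4597, 0.2814, 0.0038]
tool_rot: [-0.0, 0.982, -0.187, 0.0]
contact_force: [-0.5, 0.4, 0.0]
opening: 0.0604
gripper_force: 0.0
```

```bash
python3 go.py .460 .2815 .004 -21.5
```

```text
t 4.15 pos [0.4597 0.2814 0.0038] F [-0.5  0.4  0. ] op 0.0604 gf 0.0 q6 2.37
turn [-0.01 -0.02 -0.05] shift cm [ 0.02 -0.02 -0.02]
```

Still closing, so I'll keep waiting, then lift.

{"fn": "play_rows", "kwargs": {
  "commands": [
    [[0, 0, 0], [0, 0, 0], 0.2],
    [[0, 0, 0], [0, 0, 0], 0.2],
    [[0, 0, 0], [0, 0, 0], 0.2],
    [[0, 0, 0], [0, 0, 0], 0.2],
    [[0, 0, 0], [0, 0, 0], 0.2]
  ]
}}

```text
time: 4.65
tool_pos: [0.4596, 0.2814, 0.0036]
tool_rot: [0.0, 0.982, -0.187, 0.0]
contact_force: [0.2, 0.3, 1.1]
opening: 0.0401
gripper_force: 30.0
```

{"fn": "play_rows", "kwargs": {
  "commands": [
    [[0, 0, 0], [0, 0, 0], 0.2],
    [[0, 0, 0], [0, 0, -0.5], 0.2],
    [[0, 0, 0], [0, 0, -1.5], 0.2],
    [[0, 0, 0], [0, 0, -2.5], 0.2],
    [[0, 0, 0], [0, 0, -3.5], 0.2]
  ]
}}

```text
time: 5.15
tool_pos: [0.4597, 0.2814, 0.0397]
tool_rot: [-0.0, 0.982, -0.187, 0.0]
contact_force: [0.5, 0.1, -1.3]
opening: 0.0399
gripper_force: 30.0
```

```bash
python3 go.py .4645 -.079 .05 12.7
```

```text
t 5.15 pos [0.4597 0.2814 0.0397] F [ 0.5  0.1 -1.3] op 0.0399 gf 29.99984174966812 q6 2.37
turn [-1.000e-02 -3.000e-02 -3.425e+01] shift cm [13.68 33.35 -1.03]
```

{"fn": "play_rows", "kwargs": {
  "commands": [
    [[0, 0, -3.4], [1, 2.5, -0.4], 0.2],
    [[0, 0, -6.8], [2.6, 6.3, -1], 0.2],
    [[0, 0, -10.2], [4.2, 10.2, -1], 0.2],
    [[0, 0, -13.6], [5.7, 13.8, -1], 0.2],
    [[0, 0, -17], [6.8, 16.7, -1], 0.2]
  ]
}}

```text
time: 5.65
tool_pos: [0.4616, 0.0993, 0.0495]
tool_rot: [0.0, 0.999, -0.039, 0.001]
contact_force: [1.6, 1.0, -1.1]
opening: 0.0398
gripper_force: 30.0
```

```bash
python3 go.py .4645 -.079 .05 12.7
```

```text
t 5.65 pos [0.4616 0.0993 0.0495] F [ 1.6  1.  -1.1] op 0.0398 gf 30.00033438205719 q6 1.72
turn [ 1.000e-02 -6.000e-02 -1.715e+01] shift cm [ 1.67 17.75 -0.05]
```

{"fn": "play_rows", "kwargs": {
  "commands": [
    [[0, 0, -4], [0.4, 4, 0], 0.2],
    [[0, 0, -8], [0.8, 8.2, 0], 0.2],
    [[0, 0, -12], [1.2, 12.4, 0], 0.2],
    [[0, 0, -16], [1.5, 15.8, 0], 0.2],
    [[0, 0, -17.2], [1.7, 17.7, 0], 0.2]
  ]
}}

```text
time: 6.15
tool_pos: [0.4646, -0.0792, 0.0494]
tool_rot: [0.0, 0.994, 0.11, 0.001]
contact_force: [0.1, -0.4, -0.8]
opening: 0.0398
gripper_force: 30.0
```

{"fn": "play_rows", "kwargs": {
  "commands": [
    [[0, 0, 0], [0, 0, 0.5], 0.2],
    [[0, 0, 0], [0, 0, 1.5], 0.2],
    [[0, 0, 0], [0, 0, 2.5], 0.2],
    [[0, 0, 0], [0, 0, 3.5], 0.2],
    [[0, 0, 0], [0, 0, 4], 0.2]
  ]
}}

```text
time: 6.65
tool_pos: [0.464, -0.0758, 0.0073]
tool_rot: [-0.0, 0.994, 0.111, -0.001]
contact_force: [0.2, 0.8, -0.2]
opening: 0.0396
gripper_force: 30.0
```

```bash
python3 - <<'E'
from h import *
from go import go
import cv2
go(.4645,-.079,.0038,12.7)
o=[]
p=optics.camera_params('wrist');im=optics.grab_frame('wrist');np.save('pw2.npy',p,allow_pickle=True);t=optics.grab_frame('top');cv2.imwrite('pics/w2f.png',im);cv2.imwrite('pics/t2f.png',t)
a=cv2.resize(im,(440,330));b=cv2.resize(t[70:350,230:460],(360,438))
o=np.zeros((438,800,3),np.uint8);o[:330,:440]=a;o[:,440:]=b;cv2.imwrite('pics/m2.png',o)
E
```

```text
t 6.65 pos [ 0.464  -0.0758  0.0073] F [ 0.2  0.8 -0.2] op 0.0396 gf 29.999746084213257 q6 1.05
turn [-0.04  0.08  0.01] shift cm [-0.02  0.32  0.35]
```

View pics/m2.png

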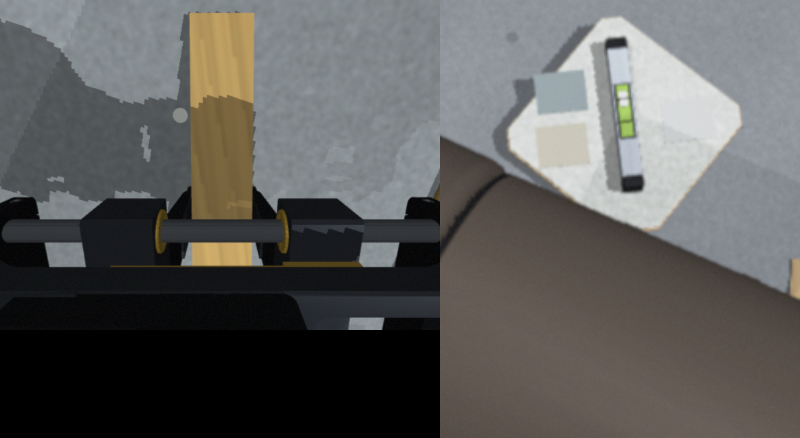

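The wrist view shows the wedge held straight in the fingers, its thin end at (222,13) and the board still out of frame. The top view shows the bubble still at the far end of the level. I'll lower the wedge onto the bench and align it.

{"fn": "play_rows", "kwargs": {
  "commands": [
    [[0, 0, 0], [0, 0.2, 0.1], 0.2],
    [[0, 0, 0], [0, 0.2, 0.2], 0.2],
    [[0, 0, 0], [0, 0.2, 0.2], 0.2],
    [[0, 0, 0], [0, 0.2, 0.2], 0.2],
    [[0, 0, 0], [0, 0.2, 0.2], 0.2]
  ]
}}

```text
time: 7.25
tool_pos: [0.4649, -0.0787, 0.0068]
tool_rot: [0.0, 0.994, 0.11, 0.0]
contact_force: [-0.2, -0.3, -0.2]
opening: 0.0398
gripper_force: 30.0
```

```bash
python3 go.py .4645 -.079 .0038 12.7
```

```text
t 7.25 pos [ 0.4649 -0.0787  0.0068] F [-0.2 -0.3 -0.2] op 0.0398 gf 29.99974250793457 q6 1.04
turn [ 0.01 -0.02 -0.06] shift cm [-0.05  0.02  0.3 ]
```

{"fn": "play_rows", "kwargs": {
  "commands": [
    [[0, 0, 0], [0, 0, 0.15], 0.2],
    [[0, 0, 0], [0, 0, 0.3], 0.2],
    [[0, 0, 0], [1, 0, 0.3], 0.2],
    [[0, 0, 0], [2, 0, 0.3], 0.2],
    [[0, 0, 0], [3, 0, 0.3], 0.2]
  ]
}}

```text
time: 7.75
tool_pos: [0.4946, -0.072, 0.0036]
tool_rot: [-0.0, 0.994, 0.11, -0.0]
contact_force: [-2.4, -0.8, 2.3]
opening: 0.0395
gripper_force: 30.0
```

```bash
python3 - <<'E'
from h import *
from go import go
import cv2
go(.567,-.056,.0038,12.7)
im=optics.grab_frame('wrist');s=optics.grab_frame('scene');a=cv2.resize(im,(440,330));b=cv2.resize(s[180:400,220:440],(360,360))
o=np.zeros((360,800,3),np.uint8);o[:330,:440]=a;o[:,440:]=b;cv2.imwrite('pics/m3.png',o)
E
```

```text
t 7.75 pos [ 0.4946 -0.072   0.0036] F [-2.4 -0.8  2.3] op 0.0395 gf 30.000299513339996 q6 1.07
turn [-0.01  0.03 -0.06] shift cm [ 7.42  0.03 -0.02]
```

View pics/m3.png

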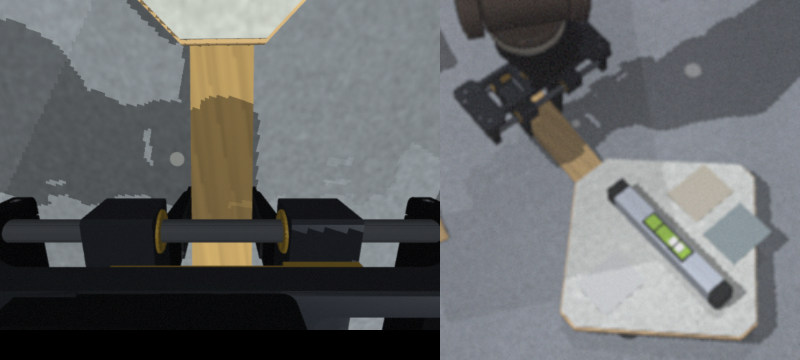

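The wrist view shows the wedge entering squarely under the clipped corner: the edge spans (180..270,41) and the wedge is centred at 222. I'll keep pushing.

{"fn": "play_rows", "kwargs": {
  "commands": [
    [[0, 0, 0], [0.9, 0, 0], 0.2],
    [[0, 0, 0], [1.8, 0, 0], 0.2],
    [[0, 0, 0], [2.7, 0, 0], 0.2],
    [[0, 0, 0], [3.6, 0, 0], 0.2],
    [[0, 0, 0], [4.5, 0, 0], 0.2]
  ]
}}

```text
time: 8.35
tool_pos: [0.5362, -0.062, 0.0036]
tool_rot: [-0.001, 0.994, 0.11, -0.002]
contact_force: [-9.8, -2.2, 9.6]
opening: 0.0396
gripper_force: 30.0
```

```bash
cat > bub.py <<'E'
from h import *
import cv2
def bub(n,im=None,tag=None):
    if im is None: im=optics.grab_frame(n)
    if tag: cv2.imwrite(tag,im)
    h=cv2.cvtColor(im,cv2.COLOR_BGR2HSV);m=cv2.inRange(h,(30,90,60),(50,255,255))
    cs=[c for c in cv2.findContours(m,0,1)[0] if cv2.contourArea(c)>3]
    if not cs: print(n,'no green');return
    pts=np.vstack(cs)
    (c,wh,ang)=r=cv2.minAreaRect(pts);b=cv2.boxPoints(r)
    if np.linalg.norm(b[0]-b[1])<np.linalg.norm(b[1]-b[2]): b=np.roll(b,-1,0)
    L=np.linalg.norm(b[0]-b[1]);W=np.linalg.norm(b[1]-b[2]);k=12
    M=cv2.getAffineTransform(np.float32([b[0],b[1],b[2]]),np.float32([[0,0],[L*k,0],[L*k,W*k]]))
    s=cv2.warpAffine(im,M,(int(L*k),int(W*k)),flags=cv2.INTER_CUBIC)
    s=s[int(W*k*.25):int(W*k*.75)].astype(float).mean(0)
    print(n,'green box c',np.round(c,1),'L',round(L,1),'W',round(W,1),'end0',b[0].round(0),'\nB',s[:,0][::k].astype(int).tolist(),'\nG',s[:,1][::k].astype(int).tolist())
E
python3 - <<'E'
from bub import *
from go import go
go(.567,-.056,.0038,12.7)
print('before:');bub('top',cv2.imread('pics/top0.png'));bub('scene',cv2.imread('pics/scene0.png'));print('now')
bub('top',tag='pics/t4.png');bub('scene',tag='pics/s4.png')
E
```

```text
t 8.35 pos [ 0.5362 -0.062   0.0036] F [-9.8 -2.2  9.6] op 0.0396 gf 30.002481043338776 q6 1.11
turn [-0.08  0.23 -0.03] shift cm [ 3.13  0.09 -0.03]
before:
top green box c [347.5 140.4] L 33.1 W 8.3 end0 [350. 123.] 
B [78, 72, 76, 94, 136, 171, 179, 172, 145, 135, 165, 180, 178, 154, 102, 76, 76, 76, 77, 78, 77, 77, 70, 52, 57, 73, 77, 78, 77, 78, 78, 76, 70, 64] 
G [124, 147, 154, 152, 159, 171, 176, 170, 143, 133, 162, 176, 174, 161, 145, 151, 155, 154, 155, 156, 155, 155, 138, 103, 111, 144, 156, 155, 155, 155, 155, 155, 145, 113]
scene green box c [358.8 324.2] L 32.5 W 7.8 end0 [350. 310.] 
B [80, 79, 83, 83, 82, 82, 83, 75, 68, 72, 80, 82, 84, 83, 81, 81, 79, 82, 129, 185, 211, 210, 177, 148, 185, 211, 214, 205, 160, 96, 78, 77, 72] 
G [156, 179, 182, 182, 180, 183, 181, 159, 126, 144, 176, 182, 183, 180, 180, 180, 179, 178, 183, 196, 208, 208, 176, 146, 184, 209, 210, 203, 182, 172, 179, 179, 159]
now
top green box c [347.5 139.3] L 32.5 W 8.2 end0 [350. 123.] 
B [111, 106, 111, 111, 111, 111, 110, 108, 130, 197, 236, 237, 236, 236, 235, 233, 228, 197, 130, 101, 103, 101, 86, 76, 89, 102, 103, 103, 102, 103, 103, 101, 87] 
G [183, 214, 218, 217, 217, 217, 216, 201, 174, 196, 231, 234, 233, 234, 233, 233, 230, 217, 199, 201, 203, 198, 168, 143, 174, 200, 204, 203, 203, 204, 204, 201, 171]
scene green box c [359.5 324.5] L 33.9 W 7.8 end0 [351. 310.] 
B [93, 76, 78, 79, 80, 78, 78, 80, 72, 66, 75, 80, 77, 78, 111, 177, 218, 226, 225, 225, 225, 227, 224, 183, 115, 87, 86, 86, 86, 87, 85, 87, 85, 76] 
G [139, 171, 178, 178, 178, 176, 178, 174, 144, 126, 160, 178, 177, 176, 183, 204, 220, 222, 224, 224, 223, 225, 221, 176, 133, 168, 193, 197, 194, 194, 194, 195, 195, 168]
```

The lines are about 14.5 px apart in the top view, and the bubble has moved from -6.9 px to about -2.6 px (-4.8 mm). That leaves roughly 23 mm of push, so I'll go 18 and measure again.

{"fn": "play_rows", "kwargs": {
  "commands": [
    [[0, 0, 0], [0.6, 0, 0], 0.2],
    [[0, 0, 0], [1.2, 0, 0], 0.2],
    [[0, 0, 0], [1.8, 0, 0], 0.2],
    [[0, 0, 0], [1.8, 0, 0], 0.2],
    [[0, 0, 0], [1.8, 0, 0], 0.2]
  ]
}}

```text
time: 8.95
tool_pos: [0.5551, -0.0581, 0.0037]
tool_rot: [-0.0, 0.994, 0.11, -0.0]
contact_force: [-3.2, 1.0, 5.0]
opening: 0.0398
gripper_force: 30.0
```

```bash
cat >> bub.py <<'E'
def edges(v,lo,hi,f):  # helper: threshold crossing centre
    x=np.arange(len(v));w=np.clip((np.array(v)-lo)/(hi-lo),0,1);return (x*w).sum()/w.sum(),w.sum()
E
python3 - <<'E'
from bub import *
from go import go
go(.567,-.056,.0038,12.7)
bub('top',tag='pics/t5.png');bub('scene',tag='pics/s5.png')
E
```

```text
t 8.95 pos [ 0.5551 -0.0581  0.0037] F [-3.2  1.   5. ] op 0.0398 gf 30.00097095966339 q6 1.13
turn [-0.02  0.05 -0.04] shift cm [ 1.21  0.06 -0.02]
top green box c [347.5 139. ] L 32.9 W 8.3 end0 [349. 122.] 
B [116, 106, 111, 111, 112, 112, 111, 100, 83, 122, 197, 234, 238, 236, 236, 234, 231, 230, 227, 194, 135, 99, 79, 73, 90, 103, 104, 103, 98, 88, 81, 79, 70] 
G [183, 211, 218, 217, 218, 218, 219, 200, 156, 166, 216, 233, 234, 234, 234, 233, 232, 232, 230, 221, 210, 195, 158, 141, 177, 204, 206, 203, 191, 163, 141, 134, 116]
scene green box c [359.5 325. ] L 33.2 W 7.8 end0 [351. 311.] 
B [73, 76, 77, 79, 79, 80, 78, 78, 66, 71, 73, 82, 133, 186, 210, 216, 218, 221, 223, 223, 224, 222, 189, 112, 68, 78, 86, 87, 89, 87, 88, 86, 85, 78] 
G [154, 177, 178, 177, 176, 177, 178, 166, 130, 135, 167, 178, 189, 206, 219, 221, 221, 222, 224, 222, 224, 224, 207, 146, 129, 172, 197, 195, 196, 196, 196, 196, 192, 156]
```

Both views put the bubble about 2 mm short, which is roughly 10 mm of push. I'll go 9 mm and check.

{"fn": "play_rows", "kwargs": {
  "commands": [
    [[0, 0, 0], [0.4, 0, 0], 0.2],
    [[0, 0, 0], [0.9, 0, 0], 0.2],
    [[0, 0, 0], [0.9, 0, 0], 0.2],
    [[0, 0, 0], [0.9, 0, 0], 0.2],
    [[0, 0, 0], [0.9, 0, 0], 0.2]
  ]
}}

```text
time: 9.55
tool_pos: [0.5636, -0.0562, 0.0036]
tool_rot: [-0.0, 0.994, 0.11, -0.001]
contact_force: [-3.6, 0.5, 6.2]
opening: 0.0397
gripper_force: 30.0
```

```bash
python3 - <<'E'
from bub import *
from go import go
go(.567,-.056,.0038,12.7)
bub('top',tag='pics/t6.png');bub('scene',tag='pics/s6.png')
E
```

```text
t 9.55 pos [ 0.5636 -0.0562  0.0036] F [-3.6  0.5  6.2] op 0.0397 gf 30.001031756401062 q6 1.13
turn [-0.03  0.07 -0.04] shift cm [ 0.34  0.06 -0.02]
top green box c [347.2 136.5] L 28.1 W 8.2 end0 [349. 122.] 
B [114, 107, 111, 111, 111, 112, 111, 101, 80, 91, 152, 216, 238, 237, 236, 233, 230, 230, 232, 224, 179, 113, 76, 67, 76, 83, 82, 73] 
G [190, 215, 218, 217, 217, 218, 218, 199, 161, 172, 215, 230, 233, 234, 234, 234, 233, 233, 233, 229, 213, 186, 149, 117, 132, 149, 148, 124]
scene green box c [360.1 324.9] L 33.9 W 7.9 end0 [351. 310.] 
B [81, 74, 76, 77, 80, 81, 80, 78, 73, 67, 76, 126, 189, 213, 213, 218, 219, 225, 228, 230, 226, 191, 124, 77, 70, 82, 87, 88, 88, 88, 88, 88, 86, 77] 
G [146, 173, 179, 178, 179, 179, 182, 175, 146, 130, 160, 187, 208, 221, 222, 223, 221, 224, 226, 226, 224, 215, 196, 154, 138, 179, 199, 197, 197, 196, 196, 198, 197, 172]
```

About 0.5 mm of bubble remains, so 3 mm more and then release. I'll open only partly, to keep clear of everything.

{"fn": "play_rows", "kwargs": {
  "commands": [
    [[0, 0, 0], [0.2, 0, 0], 0.2],
    [[0, 0, 0], [0.3, 0, 0], 0.2],
    [[0, 0, 0], [0.3, 0, 0], 0.2],
    [[0, 0, 0], [0.3, 0, 0], 0.2],
    [[0, 0, 0], [0.3, 0, 0], 0.2]
  ]
}}

```text
time: 10.15
tool_pos: [0.5657, -0.0556, 0.0037]
tool_rot: [-0.0, 0.994, 0.11, -0.001]
contact_force: [-8.1, -1.1, 7.8]
opening: 0.0398
gripper_force: 30.0
```

{"fn": "play_rows", "kwargs": {
  "commands": [
    [[0, 0, 0], [0, 0, 0], 0.5],
    [[0, 0, 0], [0, 0, 0], 0.8],
    [[0, 0, 0], [0, 0, 0], 0.8],
    [[0, 0, 0], [0, 0, 0], 0.8],
    [[0, 0, 0], [0, 0, 0], 0.8]
  ]
}}

```text
time: 10.65
tool_pos: [0.5674, -0.0556, 0.0035]
tool_rot: [0.0, 0.994, 0.11, 0.0]
contact_force: [-0.2, 0.1, -0.7]
opening: 0.0734
gripper_force: 0.0
```

{"fn": "play_rows", "kwargs": {
  "commands": [
    [[0, 0, 0], [0, 0, 0], 0.8],
    [[0, 0, 0], [0, 0, 0], 0.8],
    [[0, 0, 0], [0, 0, 0], 0.8],
    [[0, 0, 0], [0, 0, 0], 0.8],
    [[0, 0, 0], [0, 0, 0], 0.8]
  ]
}}

```text
time: 11.15
tool_pos: [0.5673, -0.0556, 0.0036]
tool_rot: [0.0, 0.994, 0.11, 0.0]
contact_force: [0.6, -0.3, 0.3]
opening: 0.0758
gripper_force: 0.0
```

```bash
python3 - <<'E'
from bub import *
from go import go
go(.567,-.056,.0038,12.7)
bub('top');bub('scene')
E
```

```text
t 11.15 pos [ 0.5673 -0.0556  0.0036] F [ 0.6 -0.3  0.3] op 0.0758 gf 0.0 q6 1.14
turn [ 0.    0.   -0.05] shift cm [-0.04  0.03 -0.02]
top green box c [347.  135.3] L 25.6 W 8.2 end0 [350. 122.] 
B [113, 108, 110, 111, 111, 111, 112, 101, 82, 94, 144, 205, 236, 238, 236, 233, 230, 229, 231, 223, 179, 109, 69, 62, 69, 66] 
G [193, 216, 218, 217, 217, 218, 219, 197, 163, 181, 218, 229, 233, 234, 234, 234, 233, 232, 233, 228, 197, 146, 108, 98, 115, 105]
scene green box c [360.  324.9] L 33.9 W 7.8 end0 [351. 310.] 
B [79, 73, 79, 78, 80, 80, 81, 77, 72, 65, 81, 131, 193, 212, 210, 215, 220, 224, 226, 230, 225, 181, 113, 72, 71, 81, 88, 88, 88, 87, 87, 90, 86, 78] 
G [144, 174, 181, 179, 179, 180, 181, 176, 147, 127, 161, 187, 211, 220, 219, 221, 223, 224, 224, 226, 223, 208, 191, 155, 138, 178, 198, 197, 195, 197, 196, 199, 198, 178]
```

Released. Now I'll retract upward and back, then look from close.

{"fn": "play_rows", "kwargs": {
  "commands": [
    [[0, 0, 0], [0, 0, -1], 0.8],
    [[0, 0, 0], [0, 0, -4], 0.8],
    [[0, 0, 0], [0, 0, -8], 0.8],
    [[0, 0, 0], [0, 0, -12], 0.8],
    [[0, 0, 0], [0, 0, -16], 0.8]
  ]
}}

```text
time: 11.75
tool_pos: [0.567, -0.0556, 0.166]
tool_rot: [0.0, 0.994, 0.11, 0.0]
contact_force: [0.5, 0.1, 0.0]
opening: 0.0758
gripper_force: 0.0
```

{"fn": "play_rows", "kwargs": {
  "commands": [
    [[0, 0, 0], [0, 0, 0], 0.8],
    [[0, 0, 0], [0, 0, 0], 0.8],
    [[0, 0, 0], [0, 0, 0], 0.8],
    [[0, 0, 0], [0, 0, 0], 0.8],
    [[0, 0, 0], [0, 0, 0], 0.8]
  ]
}}

```text
time: 12.25
tool_pos: [0.567, -0.0556, 0.1626]
tool_rot: [-0.0, 0.994, 0.11, -0.001]
contact_force: [-0.4, -0.7, 0.1]
opening: 0.0762
gripper_force: 0.0
```

```bash
python3 - <<'E'
from bub import *
from go import go
go(.567,-.056,.2,12.7)
p=optics.camera_params('wrist');print('cam',(-p['R'].T@p['t']).round(3))
im=optics.grab_frame('wrist');cv2.imwrite('pics/w8.png',im);bub('wrist',im);bub('scene');bub('top')
E
```

```text
t 12.25 pos [ 0.567  -0.0556  0.1626] F [-0.4 -0.7  0.1] op 0.0762 gf 0.0 q6 1.14
turn [-0.04  0.1  -0.06] shift cm [-0.01  0.04 -3.74]
cam [ 0.635 -0.041  0.333]
wrist green box c [321.   27.5] L 55.0 W 22.0 end0 [332.   0.] 
B [197, 197, 197, 197, 197, 197, 197, 197, 197, 197, 197, 197, 197, 197, 197, 197, 197, 194, 156, 68, 34, 33, 33, 31, 30, 20, 19, 21, 30, 31, 31, 31, 31, 32, 33, 32, 31, 32, 31, 31, 30, 29, 30, 31, 30, 30, 31, 30, 30, 31, 30, 31, 31, 29, 30] 
G [199, 199, 199, 199, 198, 199, 199, 199, 199, 199, 199, 199, 199, 199, 199, 199, 199, 197, 175, 164, 183, 186, 186, 184, 172, 66, 25, 77, 170, 185, 186, 186, 185, 186, 186, 185, 185, 185, 186, 185, 185, 185, 186, 186, 185, 185, 186, 185, 185, 185, 185, 185, 185, 185, 178]
scene green box c [360.  324.9] L 33.9 W 7.8 end0 [351. 310.] 
B [88, 78, 83, 86, 87, 87, 87, 84, 75, 69, 81, 142, 207, 228, 226, 226, 226, 224, 225, 227, 221, 177, 110, 73, 71, 81, 87, 88, 85, 88, 87, 88, 85, 78] 
G [156, 187, 194, 194, 194, 194, 197, 191, 157, 138, 170, 199, 216, 222, 222, 225, 222, 222, 222, 222, 219, 204, 189, 153, 137, 174, 195, 195, 193, 194, 194, 194, 195, 176]
top no green
```

View pics/w8.png

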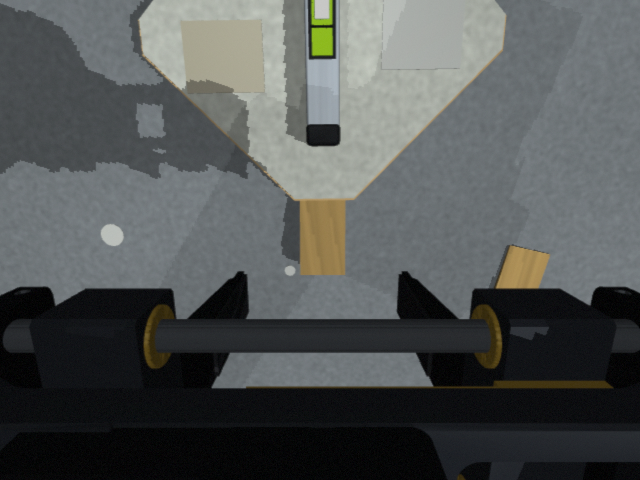

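The wrist view shows the wedge lying straight under the corner, and the bubble's near end at row 18 with the near line at row 26. The far line is cut off. I'll move forward and up so both lines are in view.

{"fn": "play_rows", "kwargs": {
  "commands": [
    [[0, 0, 0], [2, 0, -1], 0.8],
    [[0, 0, 0], [4, 0, -2], 0.8],
    [[0, 0, 0], [5, 0, -2], 0.8],
    [[0, 0, 0], [6, 0, -2], 0.8],
    [[0, 0, 0], [6, 0, -2], 0.8]
  ]
}}

```text
time: 12.9
tool_pos: [0.6261, -0.0423, 0.1827]
tool_rot: [-0.0, 0.994, 0.11, -0.0]
contact_force: [-0.9, 0.5, -0.5]
opening: 0.0763
gripper_force: 0.0
```

```bash
python3 - <<'E'
from bub import *
p=optics.camera_params('wrist');print('cam',(-p['R'].T@p['t']).round(3))
im=optics.grab_frame('wrist');cv2.imwrite('pics/w9.png',im);bub('wrist',im)
E
```

```text
cam [ 0.694 -0.028  0.353]
wrist green box c [321.  103.5] L 87.0 W 20.0 end0 [331.  60.] 
B [32, 27, 28, 27, 26, 27, 28, 27, 27, 25, 27, 25, 26, 26, 27, 28, 27, 27, 26, 27, 26, 25, 23, 24, 18, 14, 20, 25, 26, 24, 25, 39, 105, 176, 182, 182, 181, 182, 181, 181, 181, 181, 181, 181, 180, 180, 180, 180, 180, 180, 180, 180, 179, 179, 179, 179, 172, 98, 35, 20, 19, 19, 20, 13, 14, 19, 20, 21, 20, 18, 18, 18, 17, 18, 19, 18, 18, 18, 18, 17, 16, 17, 17, 15, 17, 16, 18] 
G [107, 168, 174, 174, 174, 174, 174, 174, 174, 174, 175, 174, 173, 174, 174, 174, 173, 173, 173, 173, 173, 167, 160, 149, 68, 34, 91, 154, 159, 160, 160, 158, 153, 185, 190, 190, 190, 190, 190, 190, 190, 190, 190, 190, 190, 190, 190, 190, 190, 190, 190, 190, 190, 190, 190, 190, 185, 149, 156, 158, 158, 154, 116, 42, 61, 149, 157, 158, 157, 158, 157, 158, 158, 158, 157, 157, 157, 157, 157, 157, 158, 157, 158, 157, 157, 157, 149]
```

The close view puts the lines at 25.0 and 63.3 px (centre 44.2) and the bubble at 32.0 to 57.0 px (centre 44.5), so the bubble is centred to about 0.25 mm. The gripper is clear of everything, so I'm handing in.

```bash
python3 -c "
from station import ticket
print(ticket.close_job())"
```

```text
the job is handed in; nothing more can be done
None
```

The thick wedge is under the low corner, lying flat and carrying it, with the bubble centred to about 0.25 mm; the gripper was clear of everything, and I handed the job in at about 13 s of the 42 s allowed.

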